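Return the medicine bottles to their holders

ROBOT

A 6-joint arm with a two-finger parallel gripper is mounted at the origin on a cart in front of the work surface, level with it; the furniture and walls round the work are solid. World frame = base frame: x ahead of the robot, y to its left, z up, the work surface at z = 0. Lengths are in m, angles in rad, forces in N, time in s.
With the tool pointing down it reaches from about 0.375 to 0.925 m from the base axis. Payload 5.7 kg.
Tool frame: the origin (TCP) lies at the very end of the fingers, on their centre line; the grasp point (between the pads) lies manip.pinch_z behind it (manip.pinch_z is the distance from the TCP to the grasp point, in m); z points along the fingers, y is the direction in which the jaws open and shut (so a half turn about z gives the same grasp; the last joint's range is limited). The gripper opens to 85 mm and grips with 20 to 120 N. Pads are 22 mm wide; open, the fingers measure 114 mm over their backs; the gripper's body (76 mm by 85 mm) begins 54 mm behind the grasp point. The pads swing forward as they close: fully open they stand 13 mm farther back than shut.
Start: joints at [-1.424, 0.359, 1.51, -0, 1.272, -0.115], TCP at [0.155, -0.58, 0.192] pointing down, gripper open.
Joint ranges: [-2.97, 2.97], [-1.01, 2.36], [0.21, 2.38], [-0.96, 4.11], [0.2, 2.71], [-2.98, 2.98]. Speed limits (rad/s): [2.39, 2.39, 3.14, 3.14, 3.14, 3.14].

INTERFACE

Orientations are given as [roll, pitch, yaw] about the fixed x, y, z axes, in that order (R = Rz(yaw) Ry(pitch) Rx(roll)).
In Python, from plant import manip, grab_frame, boxes_of, landmark_of gives the robot as it stands.
- The arm moves only by the shell command python3 -m jog 'ROWS'. ROWS is JSON, a list of rows, each an object with "fingers": the gripper command: -1 is shut, 1 is fully open, values between are in proportion; "translation": the shift along the tool's x, y, z in m, a list of three; "turn": the turn about the tool's z in degrees. A call has 1 to 8 rows; each row is the pose to reach, as a shift and turn from the pose commanded when the call began, along the tool's axes at that moment; what a row does not reach only later rows make up. A row lasts 1/8 s, in which the tool goes at most 62.5 mm and 10.7 degrees, less where a joint would pass 70% of its speed; a pose out of reach is approached as far as the arm can. A call with a gripper value outside its range is refused whole. The fingers move at their own pace and stop on an object; the grip force is fixed at half the most. Time passes only in rows, so rows that repeat a pose let the fingers close. It gives the time, the measured TCP pose, the force and the opening at its end, in the units of the state.
- manip.get_obs(): the state, without advancing time (a new reading comes with each control period).
- grab_frame(name): name is "side" or "top" or "wrist"; returns a dict with "pixels" (420x560x3 uint8, red, green, blue), "camera_matrix" (3x3 intrinsics, pixels), "distortion" ([k1, k2, p1, p2, k3] as OpenCV has them; the pictures are not rectified), "cam_to_world" (4x4, takes a point from camera to world coordinates); the wrist camera has in their place "mount" (4x4, takes a point from camera to tool coordinates, whose origin is the TCP and whose axes are the flange's). Camera axes: x right, y down, z forward; pixel columns grow to the right and rows downward; lengths in m; the calibration is good to about 2 mm. A picture is of the moment at which its call begins: read the wrist's pose just before it. There is no depth.
- manip.job_done(): hands the job in, once; it reports no verdict.
Trained networks look in the newest picture that a camera, given by its name, has taken for a name from the list of things; names that differ only in an ending like _2 or _b are one class to them, and where a whole thing is asked for, a point or a joint stands for the part that bears it (a point fixed in the world has none). Each returns a list of dicts, best first, with "confidence" (0 to 1); they miss things now and then, are a little off and sometimes report something else, mostly with a low value. They report only what shows in the picture. A call takes as long as a camera call. They do not tell look-alikes from the thing itself.
- boxes_of(camera, label): "xy" ([column, row] in pixels, amid what is visible of it).
- landmark_of(camera, label): "xy" ([column, row] in pixels: a listed point, or the origin of a listed thing).
The state is a dict: "clock": time; "joints": joint angles; "dq": joint speeds; "tau": joint torques, N m; "eef_pos": TCP position; "tcp_rot": TCP orientation; "wrist_force": force on the tool from outside, world axes, zero at the start; "wrist_torque": the same for the moment, N m; "finger_gap": opening from 0.0 (shut) to 1.0 (fully open).
Only numpy, scipy, OpenCV 4.12 (cv2) and the standard library are available. Lean on these libraries where they do the work, as an engineer would, in place of code of your own. Each camera call takes 0.05 s, during which the arm holds its last target. There are 200 camera calls.

TASK

Tidy the treatment counter: pick out the four small medicine bottles standing about and put each one upright, flat in the well of the holder that has the same colour as the dot on its cap and the band on its label. They are glass, so set each one down gently, without dropping it or knocking any over. Leave the two white sample cups standing where they are.

Things in the scene. Friction and masses are not known exactly. Their poses are not given: they have to be found in the camera images.
- vial_red: Small clear-glass medicine vial with white cap, standing upright and loose; a red band on its label and a red dot on top of the cap. 25 mm diameter, 50 mm tall, 15 to 30 g. Straight body 24 mm in diameter from the foot to 35 mm up: grip it there; above it the narrower cap. Origin: centre of its underside; z up along its axis.
- vial_green: Small clear-glass medicine vial with white cap, standing upright and loose; a green band on its label and a green dot on top of the cap. 25 mm diameter, 50 mm tall, 15 to 30 g. Straight body 24 mm in diameter from the foot to 35 mm up: grip it there; above it the narrower cap. Origin: centre of its underside; z up along its axis.
- bottle_orange: Brown amber-glass medicine bottle with white cap, standing upright and loose; an orange band on its label and an orange dot on top of the cap. 33 mm diameter, 62 mm tall, 35 to 70 g. Straight body 32 mm in diameter from the foot to 43 mm up: grip it there; above it the narrower cap. Origin: centre of its underside; z up along its axis.
- bottle_blue: Brown amber-glass medicine bottle with white cap, standing upright and loose; a blue band on its label and a blue dot on top of the cap. 33 mm diameter, 74 mm tall, 42 to 84 g. Straight body 32 mm in diameter from the foot to 52 mm up: grip it there; above it the narrower cap. Origin: centre of its underside; z up along its axis.
- holder_red: Low round red plastic holder, fixed to the counter: 72 mm across its black foot ring, 68 mm across the coloured wall, rim 9 mm above the counter, with one shallow round open well about 52 mm across whose grey floor lies 3 mm above the counter (6 mm deep). Empty at the start. Origin: centre of its underside on the counter; z up, axis of the well.
- holder_green: Low round green plastic holder, fixed to the counter: 72 mm across its black foot ring, 68 mm across the coloured wall, rim 9 mm above the counter, with one shallow round open well about 52 mm across whose grey floor lies 3 mm above the counter (6 mm deep). Empty at the start. Origin: centre of its underside on the counter; z up, axis of the well.
- holder_orange: Low round orange plastic holder, fixed to the counter: 72 mm across its black foot ring, 68 mm across the coloured wall, rim 9 mm above the counter, with one shallow round open well about 52 mm across whose grey floor lies 3 mm above the counter (6 mm deep). Empty at the start. Origin: centre of its underside on the counter; z up, axis of the well.
- holder_blue: Low round blue plastic holder, fixed to the counter: 72 mm across its black foot ring, 68 mm across the coloured wall, rim 9 mm above the counter, with one shallow round open well about 52 mm across whose grey floor lies 3 mm above the counter (6 mm deep). Empty at the start. Origin: centre of its underside on the counter; z up, axis of the well.
- cup_1: White plastic sample cup with a wide white or faintly bluish screw lid, loose, 46 mm diameter, 56 mm tall, no coloured dot or band; a bystander that stays where it is. Origin: centre of its underside; z up.
- cup_2: White plastic sample cup with a wide white or faintly bluish screw lid, loose, 46 mm diameter, 56 mm tall, no coloured dot or band; a bystander that stays where it is. Origin: centre of its underside; z up.
Things that resemble listed ones, but are neither listed nor needed, are in the scene too. What is shaped like the bottle_blue but pink is not meant.

How it is judged:
By the outcome, as a careful person would: the job done as asked, in the order asked, and still so for the second after the job is handed in, with the robot touching nothing.
It also fails if it takes over 96 s, if anything falls off the work surface, if the arm or the gripper's body presses on something with over 40 N, if the wrist force passes 120 N, or if a joint passes its speed limit or range.

## Working session

There is one attempt and no reset: what is moved stays moved. The work goes in short steps, Python scripts to look and compute and a shell command to move; the robot and the scene stay as the last step left them, time stands still between calls to the robot, and variables do not carry over. Pictures are saved under pics/ and viewed, about 12 in all and at most 16, crops included, and the job is handed in when it is done.

```bash
ls; mkdir -p pics
python3 - <<'E'
from plant import manip, grab_frame, boxes_of, landmark_of
import cv2
print(manip.pinch_z, manip.get_obs())
for c in("top","side"):
    f=grab_frame(c); cv2.imwrite(f"pics/{c}0.png",f["pixels"][:,:,::-1])
    print(c,f["camera_matrix"],f["distortion"],f["cam_to_world"])
    for n in "vial_red vial_green bottle_orange bottle_blue holder_red holder_green holder_orange holder_blue cup_1".split():
        print(n,[([round(v) for v in d["xy"]],round(d["confidence"],2)) for d in landmark_of(c,n)])
E
```

```text
pics
0.0187 {'clock': 0.0, 'joints': array([-1.42410447e+00,  3.59512404e-01,  1.51143617e+00,  1.43861483e-05,
        1.27252169e+00, -1.15116856e-01]), 'dq': array([-6.52880145e-04,  1.62641851e-03,  1.86341839e-04,  9.54272396e-05,
       -1.42300419e-03,  6.49606690e-04]), 'tau': array([-1.66683340e-04, -5.27621412e+01, -2.78616911e+01, -1.65506926e-04,
        1.32734090e-02, -3.33855746e-05]), 'eef_pos': array([ 0.15517303, -0.57879822,  0.19114785]), 'tcp_rot': array([-3.13972905e+00, -2.29318937e-04,  2.61804259e-01]), 'wrist_force': array([ 0.79696606, -0.17905903,  0.05100757]), 'wrist_torque': array([-0.01194877,  0.01418679,  0.03299491]), 'finger_gap': 1.000501383248856}
top [[399.40415317   0.         280.64423752]
 [  0.         399.40415317 206.83849037]
 [  0.           0.           1.        ]] [-0.09572061  0.          0.          0.          0.        ] [[ 1.53387165e-01 -9.65784131e-01  2.09125298e-01  2.83666061e-01]
 [-9.88166168e-01 -1.49924197e-01  3.24092605e-02 -3.65486954e-02]
 [ 5.25929712e-05 -2.11621709e-01 -9.77351651e-01  1.01093989e+00]
 [ 0.0000000
[... 569 characters left out ...]
   0.           1.        ]] [-0.0464944  0.         0.         0.         0.       ] [[ 0.96742358 -0.07905713  0.24050279  0.19131589]
 [-0.25219326 -0.38402732  0.88821258 -1.10069   ]
 [ 0.02214011 -0.91993097 -0.39145476  0.50265882]
 [ 0.          0.          0.          1.        ]]
vial_red [([353, 266], 0.65)]
vial_green [([338, 237], 0.76), ([299, 256], 0.64)]
bottle_orange [([291, 235], 0.61)]
bottle_blue [([258, 273], 0.93), ([256, 294], 0.79), ([275, 205], 0.25)]
holder_red [([305, 201], 0.73), ([255, 192], 0.47)]
holder_green [([302, 259], 0.74)]
holder_orange [([212, 192], 0.68)]
holder_blue [([330, 224], 0.47)]
cup_1 [([255, 195], 0.83), ([277, 205], 0.81), ([214, 190], 0.2)]
```

Run:
```python
import cv2
a=cv2.imread("pics/top0.png");cv2.imwrite("pics/t1.png",cv2.resize(a[120:320,140:420],None,fx=2.85,fy=2.85,interpolation=cv2.INTER_CUBIC))
a=cv2.imread("pics/side0.png");cv2.imwrite("pics/s1.png",cv2.resize(a[140:340,160:440],None,fx=2.85,fy=2.85,interpolation=cv2.INTER_CUBIC))
```

```text
(no output)
```

View pics/t1.png

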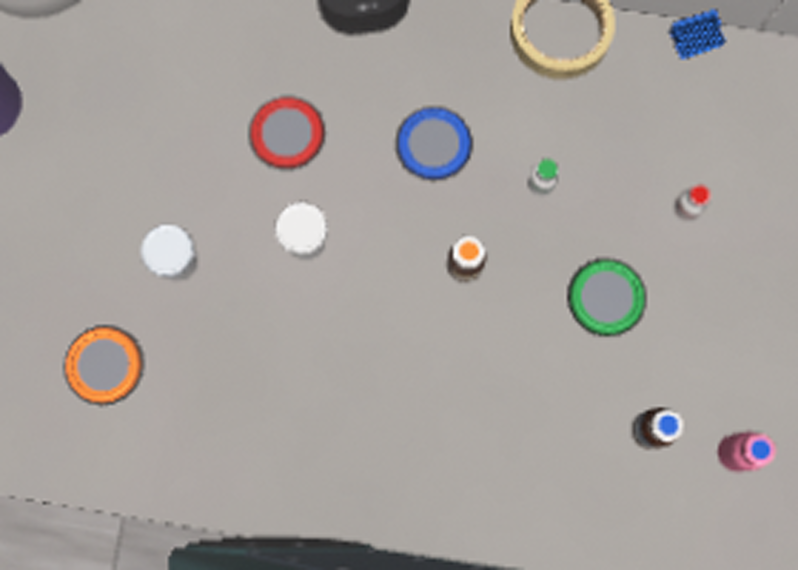

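View pics/s1.png

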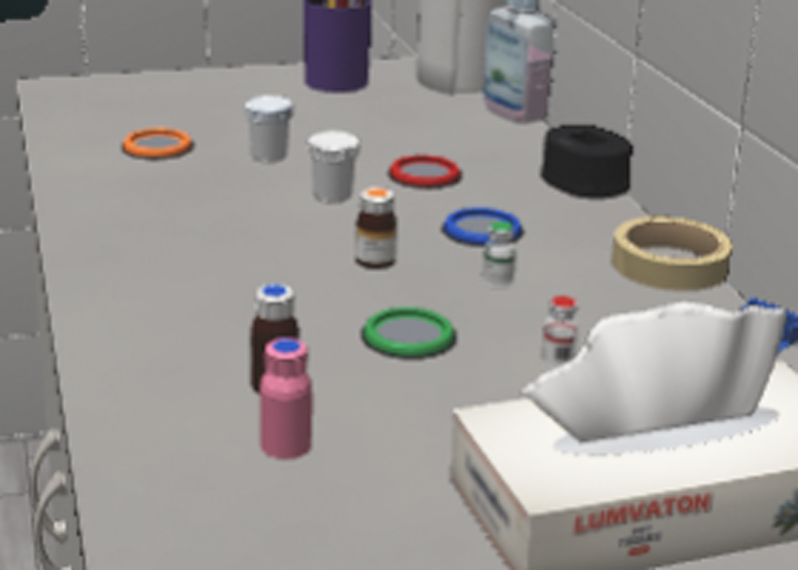

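View pics/top0.png

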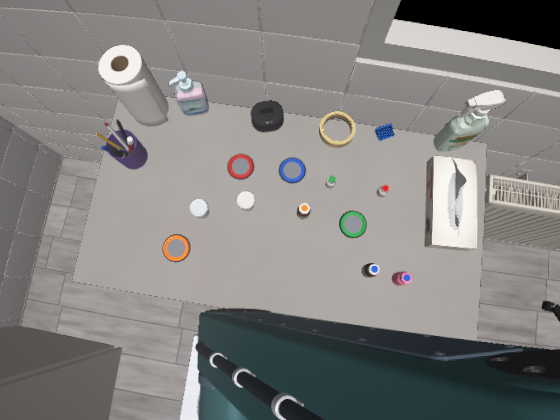

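In the top view the candidates are as follows.
- **Blue dot:** the brown bottle at (373,269) is wanted. The pink one at (406,278) is a look-alike and stays.
- **Orange:** (304,209).
- **Green vial:** (331,179).
- **Red vial:** (385,188). The red text on the tissue box is not it.
- **Holders:** red (241,166), blue (292,170), green (353,224), orange (176,248).
- **Cups:** (199,208) and (246,200).

Next I measure them.

```bash
cat > h.py <<'E'
import numpy as np, cv2
from plant import manip, grab_frame, boxes_of, landmark_of
from scipy.spatial.transform import Rotation as R
def ray(f,T,uv,z):
    n=cv2.undistortPoints(np.array([[uv]],float),f["camera_matrix"],np.array(f["distortion"]))[0,0]
    d=T[:3,:3]@[n[0],n[1],1]; o=T[:3,3]; return o+d*(z-o[2])/d[2]
def mask(img,col):
    h,s,v=cv2.split(cv2.cvtColor(img,cv2.COLOR_RGB2HSV))
    lo,hi={"red":(172,4),"green":(50,85),"orange":(8,20),"blue":(105,125)}[col]
    m=((h>=lo)|(h<=hi)) if lo>hi else (h>=lo)&(h<=hi)
    return (m&(s>140)&(v>80)).astype(np.uint8)
def blobs(img,col,amin=6):
    n,l,st,c=cv2.connectedComponentsWithStats(mask(img,col))
    return [(c[i],st[i,4]) for i in range(1,n) if st[i,4]>=amin]
def pose():
    o=manip.get_obs(); T=np.eye(4); T[:3,:3]=R.from_euler("xyz",o["tcp_rot"]).as_matrix(); T[:3,3]=o["eef_pos"]; return T,o
def go(xyz,yaw=None):
    T,o=pose(); t=T[:3,:3].T@(np.array(xyz)-T[:3,3])
    print("at",o["eef_pos"].round(4),o["tcp_rot"].round(3),"t=%.2f"%o["clock"],"gap",round(o["finger_gap"],3),"| shift mm",(t*1000).round(1), "turn",None if yaw is None else round(np.degrees(o["tcp_rot"][2]-yaw),1))
E
python3 - <<'E'
from h import *
zd={"red":.05,"green":.05,"orange":.062,"blue":.074}
for cam in("top","side"):
    f=grab_frame(cam)
    for c in zd:
        for p,a in blobs(f["pixels"],c):
            print(cam,c,p.round(1),a,"dot",ray(f,f["cam_to_world"],p,zd[c])[:2].round(4),"rim",ray(f,f["cam_to_world"],p,.008)[:2].round(4))
f=grab_frame("top")
for p in((199,208),(246,200)): print("cup",ray(f,f["cam_to_world"],p,.056).round(3))
E
```

```text
top red [129.6 147.9] 7 dot [0.5836 0.4054] rim [0.5967 0.4247]
top red [240.2 166.2] 217 dot [0.5773 0.1123] rim [0.5902 0.1188]
top red [384.9 187.8] 26 dot [ 0.5775 -0.2552] rim [ 0.5904 -0.2648]
top green [331.7 178.9] 24 dot [ 0.5797 -0.12  ] rim [ 0.5926 -0.1236]
top green [352.9 224. ] 214 dot [ 0.474  -0.1859] rim [ 0.4823 -0.1924]
top orange [304.2 207.7] 26 dot [ 0.4934 -0.0621] rim [ 0.5053 -0.0635]
top orange [175.6 247.8] 267 dot [0.3489 0.2282] rim [0.3527 0.2433]
top blue [384.4 131.6] 196 dot [ 0.7168 -0.2348] rim [ 0.7473 -0.2488]
top blue [103.2 147.3] 9 dot [0.5678 0.4631] rim [0.5878 0.4983]
top blue [292.2 169.8] 223 dot [ 0.5804 -0.0193] rim [ 0.6013 -0.018 ]
top blue [374.2 268.6] 28 dot [ 0.3716 -0.2444] rim [ 0.3778 -0.2591]
top blue [406.5 277.2] 28 dot [ 0.3628 -0.3225] rim [ 0.3683 -0.3426]
side red [308.2 199.9] 126 dot [0.5503 0.0009] rim [0.5836 0.1031]
side red [357.1 245.1] 17 dot [ 0.5735 -0.2573] rim [ 0.6089 -0.179 ]
side green [336.4 218.7] 7 dot [ 0.5784 -0.1228] rim [ 0.6144 -0.0321]
side green [291.2 256.6] 24 dot [ 0.4307 -0.2765] rim [ 0.4529
[... 354 characters left out ...]
-0.0263]
side orange [482.4 256.6] 154 dot [ 0.7804 -0.3767] rim [ 0.8526 -0.288 ]
side orange [476.4 271. ] 33 dot [ 0.7357 -0.4236] rim [ 0.8024 -0.3406]
side orange [491.3 281.4] 27 dot [ 0.7396 -0.462 ] rim [ 0.8068 -0.3838]
side blue [326.6 218.4] 120 dot [ 0.5377 -0.1689] rim [ 0.591  -0.0255]
side blue [256.  241.5] 14 dot [ 0.3684 -0.2466] rim [ 0.3957 -0.115 ]
side blue [426.7 246.1] 12 dot [ 0.6833 -0.3344] rim [ 0.759  -0.2164]
side blue [437.4 252.8] 27 dot [ 0.6892 -0.3641] rim [ 0.7659 -0.2507]
side blue [435. 260.] 7 dot [ 0.6698 -0.3889] rim [ 0.7434 -0.2793]
side blue [260.3 261. ] 21 dot [ 0.36   -0.3249] rim [ 0.386  -0.2055]
cup [0.454 0.193 0.056]
cup [0.492 0.082 0.056]
```

```bash
python3 -m jog '[{"fingers":1,"translation":[0.037,-0.033,0],"turn":-9.4},{"fingers":1,"translation":[0.074,-0.067,0],"turn":-18.8},{"fingers":1,"translation":[0.110,-0.100,0],"turn":-28},{"fingers":1,"translation":[0.147,-0.133,0],"turn":-37.5},{"fingers":1,"translation":[0.184,-0.167,0],"turn":-47},{"fingers":1,"translation":[0.220,-0.200,0],"turn":-56},{"fingers":1,"translation":[0.257,-0.233,0],"turn":-65.5},{"fingers":1,"translation":[0.294,-0.2665,0],"turn":-75}]'
python3 - <<'E'
from h import *
import time
T,o=pose();f=grab_frame("wrist");W=T@f["mount"]
cv2.imwrite("pics/w1.png",f["pixels"][:,:,::-1])
print(W.round(3))
for c,z in (("blue",.074),("red",.05),("green",.05),("orange",.062)):
    for p,a in blobs(f["pixels"],c,40): print(c,p.round(),a,ray(f,W,p,z)[:2].round(4))
go([.370,-.2455,.02],np.pi/2)
E
```

```text
clock: 2.15
eef_pos: [0.3712, -0.2448, 0.1923]
tcp_rot: [3.141, 0.001, 1.576]
wrist_force: [0.6, -1.8, 0.0]
finger_gap: 1.003
[[ 1.     0.005  0.001  0.371]
 [ 0.005 -0.953 -0.304 -0.165]
 [-0.001  0.304 -0.953  0.374]
 [ 0.     0.     0.     1.   ]]
blue [279. 193.] 170 [ 0.3702 -0.243 ]
blue [270. 264.] 130 [ 0.3613 -0.3211]
red [472. 199.] 169 [ 0.5756 -0.2551]
green [503.  58.] 248 [ 0.5785 -0.1193]
green [377. 133.] 1374 [ 0.4679 -0.1868]
at [ 0.3731 -0.2396  0.1921] [ 3.139 -0.004  1.584] t=2.20 gap 0.999 | shift mm [ -6.5  -3.6 172.1] turn 0.8
```

View pics/w1.png

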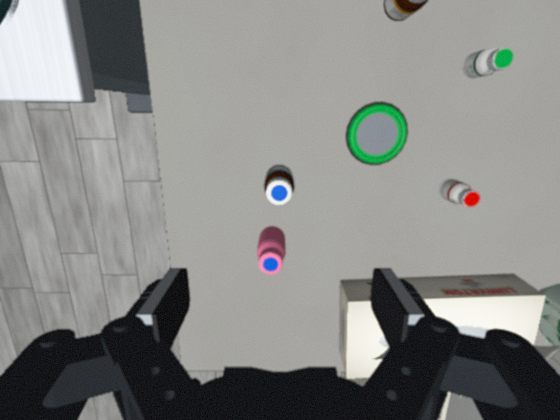

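The wrist view shows the brown bottle with the blue dot at (279,193) under the tool, and the pink look-alike at (270,264) nearer the fingers. I take the brown one.

```bash
python3 -m jog '[{"fingers":1,"translation":[0,0,0.0],"turn":0},{"fingers":1,"translation":[0,0,0.0],"turn":0}]'
python3 - <<'E'
from h import *
go([.3703,-.2445,.02],np.pi/2)
E
```

```text
clock: 2.45
eef_pos: [0.3701, -0.2469, 0.1921]
tcp_rot: [-3.142, 0.001, 1.569]
wrist_force: [0.2, 0.6, 0.1]
finger_gap: 0.999
at [ 0.3701 -0.2469  0.1921] [-3.142e+00  1.000e-03  1.569e+00] t=2.45 gap 0.999 | shift mm [  2.5   0.2 172.1] turn -0.1
```

```bash
python3 -m jog '[{"fingers":1,"translation":[0.002,0,0.03],"turn":0},{"fingers":1,"translation":[0.002,0,0.065],"turn":0},{"fingers":1,"translation":[0.002,0,0.1],"turn":0},{"fingers":1,"translation":[0.002,0,0.13],"turn":0},{"fingers":1,"translation":[0.002,0,0.155],"turn":0},{"fingers":1,"translation":[0.002,0,0.172],"turn":0},{"fingers":1,"translation":[0.002,0,0.172],"turn":0},{"fingers":0,"translation":[0.002,0,0.172],"turn":0}]'
python3 -m jog '[{"fingers":-0.1,"translation":[0,0,0],"turn":0},{"fingers":-0.2,"translation":[0,0,0],"turn":0},{"fingers":-0.4,"translation":[0,0,0],"turn":0},{"fingers":-1,"translation":[0,0,0],"turn":0},{"fingers":-1,"translation":[0,0,0],"turn":0},{"fingers":-1,"translation":[0,0,0],"turn":0}]'
```

```text
clock: 3.45
eef_pos: [0.3703, -0.2451, 0.0204]
tcp_rot: [3.141, 0.0, 1.569]
wrist_force: [0.5, -0.8, -0.3]
finger_gap: 0.817
clock: 4.2
eef_pos: [0.3705, -0.2442, 0.0206]
tcp_rot: [3.141, 0.0, 1.571]
wrist_force: [-2.7, 0.5, 6.9]
finger_gap: 0.251
```

```bash
python3 -m jog '[{"fingers":-1,"translation":[0,0,0],"turn":0},{"fingers":-1,"translation":[0,0,0],"turn":0}]'
python3 - <<'E'
from h import *
for c in("side",):
    f=grab_frame(c); cv2.imwrite("pics/s2.png",cv2.resize(f["pixels"][140:340,160:440,::-1],None,fx=2.85,fy=2.85,interpolation=cv2.INTER_CUBIC))
E
```

```text
clock: 4.45
eef_pos: [0.3706, -0.2442, 0.0206]
tcp_rot: [3.141, 0.001, 1.571]
wrist_force: [-1.1, 0.7, 7.7]
finger_gap: 0.25
```

View pics/s2.png

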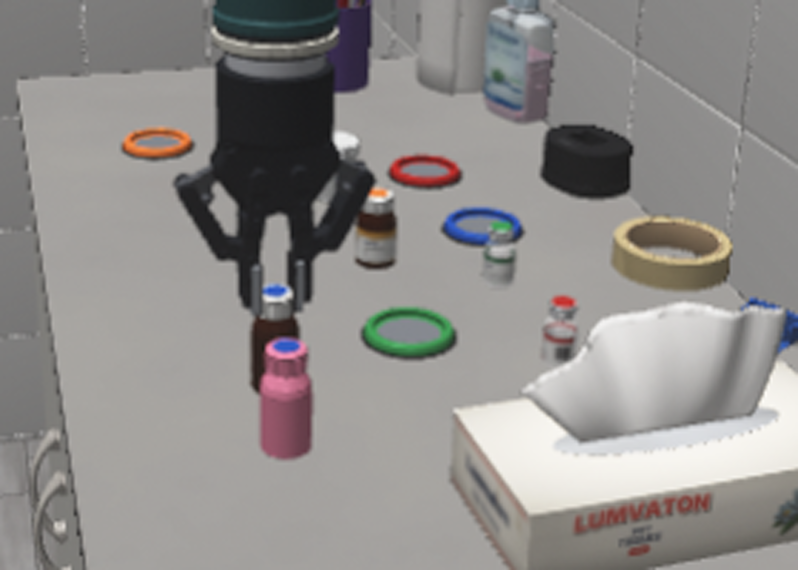

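The finger tips look higher than expected, or behind the bottle, and the gap of 21 mm suggests the cap. I'll project the TCP into the side and wrist views.

Run:
```python
from h import *
def pr(f,Tcw,P):
    Tw=np.linalg.inv(Tcw); rv=cv2.Rodrigues(Tw[:3,:3])[0]
    return cv2.projectPoints(np.array([P],float),rv,Tw[:3,3],f["camera_matrix"],np.array(f["distortion"]))[0][0,0]
T,o=pose(); w=grab_frame("wrist"); s=grab_frame("side")
out=[]
for f,W in((s,s["cam_to_world"]),(w,T@w["mount"])):
    im=f["pixels"][:,:,::-1].copy()
    for z,c in((0,(0,0,255)),(-.0187,(0,255,0)),(-.0727,(255,255,0))):
        P=(T@[0,0,z,1])[:3]; q=pr(f,W,P); print(P.round(3),q.round(1)); cv2.circle(im,tuple(int(v) for v in q),1,c,-1)
    out.append(im)
    f["im"]=im
a=cv2.resize(s["im"][170:310,190:330],(600,600),interpolation=cv2.INTER_CUBIC)
cv2.imwrite("pics/s3.png",a); cv2.imwrite("pics/w3.png",w["im"])
```

```text
[ 0.371 -0.244  0.021] [256.8 265.4]
[ 0.371 -0.244  0.039] [256.8 256.9]
[ 0.37  -0.244  0.093] [256.8 231.7]
[ 0.371 -0.244  0.021] [279.7 242.5]
[ 0.371 -0.244  0.039] [279.6 255.7]
[ 0.37  -0.244  0.093] [279.3 314.4]
```

View pics/s3.png

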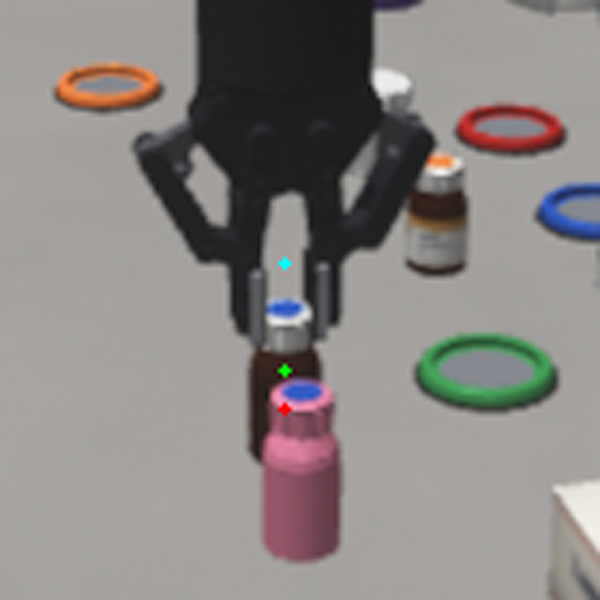

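View pics/w3.png

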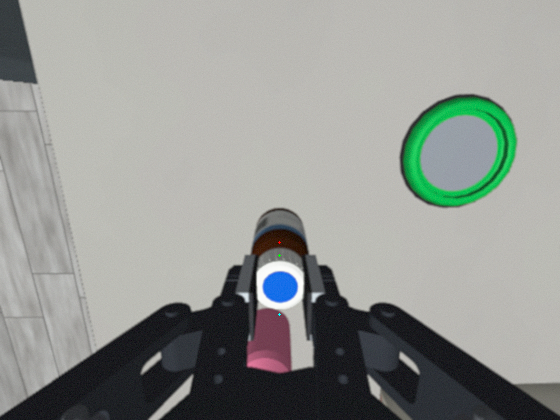

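The fingers hold the cap only. Both views put the finger tips about 30 mm above the reported TCP. I'll open, then go down in small steps watching the force, and look again.

```bash
python3 -m jog '[{"fingers":-0.2,"translation":[0,0,0],"turn":0},{"fingers":0.2,"translation":[0,0,0],"turn":0},{"fingers":0.4,"translation":[0,0,0],"turn":0},{"fingers":0.4,"translation":[0,0,0],"turn":0},{"fingers":0.4,"translation":[0,0,0.005],"turn":0},{"fingers":0.4,"translation":[0,0,0.010],"turn":0},{"fingers":0.4,"translation":[0,0,0.014],"turn":0},{"fingers":0.4,"translation":[0,0,0.014],"turn":0}]'
python3 - <<'E'
from h import *
s=grab_frame("side");w=grab_frame("wrist")
a=cv2.resize(s["pixels"][170:310,190:330,::-1],(400,400),interpolation=cv2.INTER_CUBIC)
b=cv2.resize(w["pixels"][:,70:490,::-1],(400,400))
cv2.imwrite("pics/s4.png",np.hstack([a,b])); print(w["camera_matrix"][0,0], w["mount"].round(4))
E
```

```text
clock: 5.6
eef_pos: [0.37, -0.2437, 0.0055]
tcp_rot: [-3.141, -0.001, 1.571]
wrist_force: [-1.2, -0.0, -0.2]
finger_gap: 0.7
313.3121266321365 [[-4.000e-04 -9.527e-01 -3.039e-01  7.920e-02]
 [ 1.000e+00  1.000e-04 -1.600e-03  4.000e-04]
 [ 1.500e-03 -3.039e-01  9.527e-01 -1.815e-01]
 [ 0.000e+00  0.000e+00  0.000e+00  1.000e+00]]
```

View pics/s4.png

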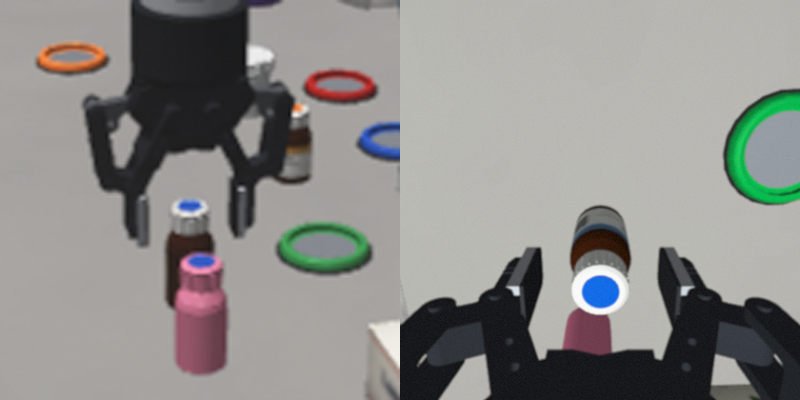

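Open, the tips are at about z=40 mm while the reported TCP is 5 mm, with zero force. I'll lower another 18 mm and grip the body.

```bash
python3 -m jog '[{"fingers":0.4,"translation":[0,0,0.005],"turn":0},{"fingers":0.4,"translation":[0,0,0.010],"turn":0},{"fingers":0.4,"translation":[0,0,0.014],"turn":0},{"fingers":0.4,"translation":[0,0,0.018],"turn":0},{"fingers":0.2,"translation":[0,0,0.018],"turn":0},{"fingers":0,"translation":[0,0,0.018],"turn":0},{"fingers":-0.1,"translation":[0,0,0.018],"turn":0},{"fingers":-0.2,"translation":[0,0,0.018],"turn":0}]'
python3 -m jog '[{"fingers":-0.4,"translation":[0,0,0],"turn":0},{"fingers":-1,"translation":[0,0,0],"turn":0},{"fingers":-1,"translation":[0,0,0],"turn":0},{"fingers":-1,"translation":[0,0,0],"turn":0}]'
python3 - <<'E'
from h import *
s=grab_frame("side");w=grab_frame("wrist")
a=cv2.resize(s["pixels"][170:310,190:330,::-1],(400,400),interpolation=cv2.INTER_CUBIC)
b=cv2.resize(w["pixels"][:,70:490,::-1],(400,400))
cv2.imwrite("pics/s5.png",np.hstack([a,b]));go([.600,-.018,.1])
E
```

```text
clock: 6.7
eef_pos: [0.3704, -0.2441, -0.0119]
tcp_rot: [3.141, 0.0, 1.571]
wrist_force: [-1.1, -0.1, -0.3]
finger_gap: 0.399
clock: 7.2
eef_pos: [0.3703, -0.2441, -0.0116]
tcp_rot: [3.141, 0.0, 1.571]
wrist_force: [-0.7, 1.4, 5.9]
finger_gap: 0.362
at [ 0.3704 -0.2441 -0.0116] [3.141 0.    1.571] t=7.30 gap 0.358 | shift mm [ 226.1  229.7 -111.6] turn None
```

View pics/s5.png

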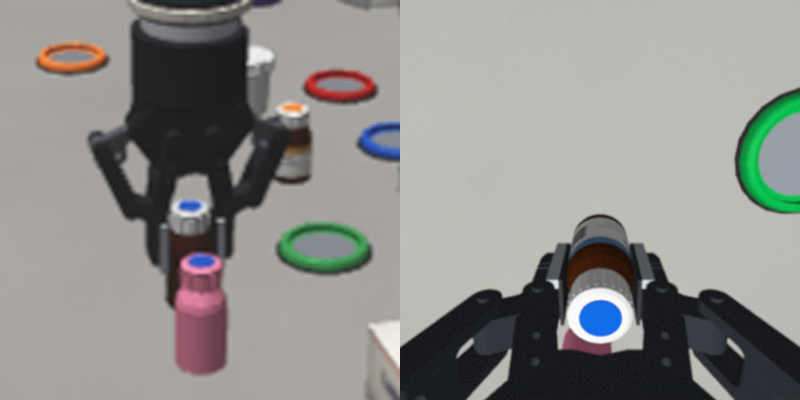

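The gap of 0.36 (31 mm) means the body is now held. Next I lift and carry it towards the blue holder, stopping short to measure.

```bash
python3 -m jog '[{"fingers":-1,"translation":[0,0,-0.008],"turn":0},{"fingers":-1,"translation":[0,0,-0.025],"turn":0},{"fingers":-1,"translation":[0,0,-0.05],"turn":0},{"fingers":-1,"translation":[0,0,-0.08],"turn":0},{"fingers":-1,"translation":[0,0,-0.105],"turn":0},{"fingers":-1,"translation":[0,0,-0.115],"turn":0},{"fingers":-1,"translation":[0,0.01,-0.115],"turn":0}]'
python3 -m jog '[{"fingers":-1,"translation":[0.015,0.020,0],"turn":0},{"fingers":-1,"translation":[0.042,0.053,0],"turn":0},{"fingers":-1,"translation":[0.070,0.087,0],"turn":0},{"fingers":-1,"translation":[0.098,0.120,0],"turn":0},{"fingers":-1,"translation":[0.126,0.155,0],"turn":0},{"fingers":-1,"translation":[0.154,0.190,0],"turn":0},{"fingers":-1,"translation":[0.174,0.212,0],"turn":0},{"fingers":-1,"translation":[0.184,0.220,0],"turn":0}]'
python3 -m jog '[{"fingers":-1,"translation":[0,0,0],"turn":0},{"fingers":-1,"translation":[0,0,0],"turn":0}]'
python3 - <<'E'
from h import *
T,o=pose();f=grab_frame("wrist");W=T@f["mount"]
for c in("blue","red","orange","green"):
    for p,a in blobs(f["pixels"],c,60): print(c,p.round(),a,"rim",ray(f,W,p,.008)[:2].round(4),"dot",ray(f,W,p,.05)[:2].round(4),ray(f,W,p,.062)[:2].round(4))
cv2.imwrite("pics/w6.png",f["pixels"][:,:,::-1]); go([.6,-.018,-.0086])
E
```

```text
clock: 8.18
eef_pos: [0.3803, -0.244, 0.1034]
tcp_rot: [3.141, 0.0, 1.57]
wrist_force: [-0.8, -0.5, -0.1]
finger_gap: 0.36
clock: 9.18
eef_pos: [0.6011, -0.0585, 0.1014]
tcp_rot: [-3.14, -0.001, 1.572]
wrist_force: [-0.1, 0.2, -0.1]
finger_gap: 0.359
clock: 9.43
eef_pos: [0.599, -0.0606, 0.1025]
tcp_rot: [-3.14, 0.0, 1.57]
wrist_force: [0.0, 0.1, -0.4]
finger_gap: 0.356
blue [283. 149.] 2360 rim [ 0.6016 -0.0137] dot [ 0.6013 -0.0088] [ 0.6012 -0.0074]
blue [280. 334.] 1284 rim [ 0.599  -0.2061] dot [ 0.5991 -0.1719] [ 0.5992 -0.1622]
blue [422. 365.] 143 rim [ 0.7528 -0.2455] dot [ 0.7295 -0.2053] [ 0.7229 -0.1938]
red [270.   9.] 893 rim [0.5913 0.0921] dot [0.5926 0.081 ] [0.5929 0.0778]
green [165. 300.] 571 rim [ 0.4825 -0.1653] dot [ 0.5003 -0.1373] [ 0.5054 -0.1293]
at [ 0.5991 -0.0608  0.1027] [-3.14 -0.    1.57] t=9.47 gap 0.36 | shift mm [ 42.8   1.  111.3] turn None
```

View pics/w6.png

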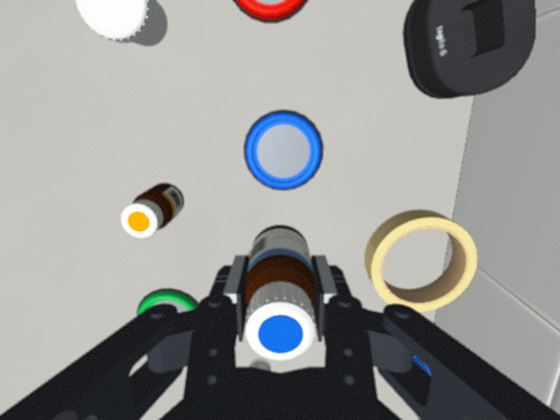

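The wrist view shows the blue bottle held upright and the empty blue holder at (283,149). The top and wrist fixes average to (0.601,-0.016).

```bash
python3 -m jog '[{"fingers":-1,"translation":[0.015,0.001,0],"turn":0},{"fingers":-1,"translation":[0.035,0.002,0.01],"turn":0},{"fingers":-1,"translation":[0.044,0.002,0.035],"turn":0},{"fingers":-1,"translation":[0.044,0.002,0.06],"turn":0},{"fingers":-1,"translation":[0.044,0.002,0.08],"turn":0},{"fingers":-1,"translation":[0.044,0.002,0.095],"turn":0},{"fingers":-1,"translation":[0.044,0.002,0.104],"turn":0},{"fingers":-1,"translation":[0.044,0.002,0.106],"turn":0}]'
python3 -m jog '[{"fingers":-1,"translation":[0,0,0.001],"turn":0},{"fingers":-1,"translation":[0,0,0.002],"turn":0},{"fingers":-1,"translation":[0,0,0.003],"turn":0},{"fingers":-1,"translation":[0,0,0.004],"turn":0},{"fingers":-1,"translation":[0,0,0.004],"turn":0}]'
```

```text
clock: 10.48
eef_pos: [0.602, -0.0157, -0.0035]
tcp_rot: [-3.141, -0.0, 1.571]
wrist_force: [-0.5, -0.2, -0.6]
finger_gap: 0.359
clock: 11.1
eef_pos: [0.6023, -0.016, -0.007]
tcp_rot: [-3.142, -0.0, 1.571]
wrist_force: [0.0, -1.1, -0.7]
finger_gap: 0.354
```

```bash
python3 -m jog '[{"fingers":-1,"translation":[0,0,0.0005],"turn":0},{"fingers":-1,"translation":[0,0,0.001],"turn":0},{"fingers":-1,"translation":[0,0,0.0015],"turn":0},{"fingers":-1,"translation":[0,0,0.0015],"turn":0}]'
```

```text
clock: 11.6
eef_pos: [0.6022, -0.016, -0.0086]
tcp_rot: [-3.141, -0.0, 1.571]
wrist_force: [0.5, 0.1, -0.8]
finger_gap: 0.359
```

```bash
python3 -m jog '[{"fingers":-1,"translation":[0,0,0.0005],"turn":0},{"fingers":-1,"translation":[0,0,0.001],"turn":0},{"fingers":-1,"translation":[0,0,0.001],"turn":0}]'; python3 -m jog '[{"fingers":-1,"translation":[0,0,0.0005],"turn":0},{"fingers":-1,"translation":[0,0,0.001],"turn":0},{"fingers":-1,"translation":[0,0,0.001],"turn":0}]'
```

```text
clock: 11.98
eef_pos: [0.6023, -0.016, -0.0086]
tcp_rot: [3.141, -0.0, 1.571]
wrist_force: [-2.5, -0.0, 8.6]
finger_gap: 0.359
clock: 12.35
eef_pos: [0.6023, -0.016, -0.0087]
tcp_rot: [3.141, 0.0, 1.571]
wrist_force: [-5.0, 0.7, 16.2]
finger_gap: 0.356
```

Contact came at exactly the expected height. I ease off, open slowly and rise.

```bash
python3 -m jog '[{"fingers":-1,"translation":[0,0,-0.001],"turn":0},{"fingers":-1,"translation":[0,0,-0.0015],"turn":0},{"fingers":-0.25,"translation":[0,0,-0.0015],"turn":0},{"fingers":-0.2,"translation":[0,0,-0.0015],"turn":0},{"fingers":-0.1,"translation":[0,0,-0.0015],"turn":0},{"fingers":0.1,"translation":[0,0,-0.0015],"turn":0},{"fingers":0.3,"translation":[0,0,-0.0015],"turn":0},{"fingers":0.4,"translation":[0,0,-0.0015],"turn":0}]'
python3 -m jog '[{"fingers":0.4,"translation":[0,0,-0.01],"turn":0},{"fingers":0.4,"translation":[0,0,-0.03],"turn":0},{"fingers":0.4,"translation":[0,0,-0.06],"turn":0},{"fingers":0.4,"translation":[0,0,-0.09],"turn":0},{"fingers":0.4,"translation":[0,0,-0.12],"turn":0},{"fingers":0.4,"translation":[0,0,-0.12],"turn":0}]'
python3 - <<'E'
from h import *
T,o=pose();f=grab_frame("wrist");W=T@f["mount"]
for c,z in (("blue",.077),("red",.05),("green",.05),("orange",.062)):
    for p,a in blobs(f["pixels"],c,60): print(c,p.round(),a,"dot",ray(f,W,p,z)[:2].round(4),"rim",ray(f,W,p,.008)[:2].round(4))
go([.4922,-.064,-.012],np.pi/2)
E
```

```text
clock: 13.35
eef_pos: [0.6023, -0.016, -0.009]
tcp_rot: [-3.142, -0.0, 1.571]
wrist_force: [-0.4, -0.1, -0.8]
finger_gap: 0.705
clock: 14.1
eef_pos: [0.6047, -0.0163, 0.1144]
tcp_rot: [3.135, 0.001, 1.571]
wrist_force: [0.4, -0.1, -0.8]
finger_gap: 0.702
blue [276. 187.] 1524 dot [0.6019 0.0104] rim [ 0.6013 -0.0062]
blue [276. 221.] 310 dot [ 0.6024 -0.0151] rim [ 0.6019 -0.0398]
blue [407. 392.] 491 dot [ 0.7183 -0.1778] rim [ 0.7544 -0.2538]
red [262.  40.] 2661 dot [0.593  0.1095] rim [0.5911 0.1174]
green [251. 317.] 187 dot [ 0.5787 -0.1193] rim [ 0.5744 -0.1504]
orange [144. 267.] 245 dot [ 0.4925 -0.0609] rim [ 0.4668 -0.0895]
at [ 0.6033 -0.0161  0.1126] [3.138 0.    1.571] t=14.15 gap 0.699 | shift mm [ -47.8 -111.5  124.3] turn 0.0
```

The blue bottle stands at (0.602,-0.015) in its holder. Orange is next.

```bash
python3 -m jog '[{"fingers":0.4,"translation":[-0.015,-0.035,0],"turn":0},{"fingers":0.4,"translation":[-0.032,-0.080,0],"turn":0},{"fingers":0.4,"translation":[-0.046,-0.111,0.01],"turn":0},{"fingers":0.4,"translation":[-0.046,-0.111,0.03],"turn":0},{"fingers":0.4,"translation":[-0.046,-0.111,0.065],"turn":0},{"fingers":0.4,"translation":[-0.046,-0.111,0.095],"turn":0},{"fingers":0.4,"translation":[-0.046,-0.111,0.12],"turn":0},{"fingers":0.4,"translation":[-0.046,-0.111,0.129],"turn":0}]'
python3 -m jog '[{"fingers":0.2,"translation":[0,0,0],"turn":0},{"fingers":0,"translation":[0,0,0],"turn":0},{"fingers":-0.1,"translation":[0,0,0],"turn":0},{"fingers":-0.2,"translation":[0,0,0],"turn":0},{"fingers":-0.4,"translation":[0,0,0],"turn":0},{"fingers":-1,"translation":[0,0,0],"turn":0},{"fingers":-1,"translation":[0,0,0],"turn":0},{"fingers":-1,"translation":[0,0,0],"turn":0}]'
python3 -c "
from h import *
go([.353,.243,.1])"
```

```text
clock: 15.15
eef_pos: [0.4891, -0.0615, -0.02]
tcp_rot: [-3.137, -0.001, 1.571]
wrist_force: [0.4, -0.5, 1.2]
finger_gap: 0.7
clock: 16.15
eef_pos: [0.4918, -0.0621, -0.0171]
tcp_rot: [3.14, 0.0, 1.571]
wrist_force: [-0.8, 0.0, 7.9]
finger_gap: 0.355
at [ 0.4918 -0.0621 -0.0171] [3.14  0.    1.571] t=16.15 gap 0.355 | shift mm [ 305.1 -138.7 -117.3] turn None
```

```bash
python3 -m jog '[{"fingers":-1,"translation":[0,0,-0.008],"turn":0},{"fingers":-1,"translation":[0,0,-0.025],"turn":0},{"fingers":-1,"translation":[0,0,-0.05],"turn":0},{"fingers":-1,"translation":[0,0,-0.08],"turn":0},{"fingers":-1,"translation":[0,0,-0.105],"turn":0},{"fingers":-1,"translation":[0,0,-0.115],"turn":0},{"fingers":-1,"translation":[0.015,-0.008,-0.115],"turn":0}]'
python3 -m jog '[{"fingers":-1,"translation":[0.025,-0.013,0],"turn":0},{"fingers":-1,"translation":[0.060,-0.032,0],"turn":0},{"fingers":-1,"translation":[0.095,-0.052,0],"turn":0},{"fingers":-1,"translation":[0.130,-0.072,0],"turn":0},{"fingers":-1,"translation":[0.165,-0.092,0],"turn":0},{"fingers":-1,"translation":[0.200,-0.111,0],"turn":0},{"fingers":-1,"translation":[0.225,-0.125,0],"turn":0},{"fingers":-1,"translation":[0.240,-0.131,0],"turn":0}]'
python3 -m jog '[{"fingers":-1,"translation":[0,0,0],"turn":0},{"fingers":-1,"translation":[0,0,0],"turn":0},{"fingers":-1,"translation":[0,0,0],"turn":0}]'
python3 - <<'E'
from h import *
T,o=pose();f=grab_frame("wrist");W=T@f["mount"]
for p,a in blobs(f["pixels"],"orange",60): print(p.round(),a,"rim",ray(f,W,p,.008)[:2].round(4))
go([.353,.243,-.0141])
E
```

```text
clock: 17.02
eef_pos: [0.4842, -0.0473, 0.0976]
tcp_rot: [3.139, 0.0, 1.569]
wrist_force: [-0.2, 0.1, -0.4]
finger_gap: 0.357
clock: 18.02
eef_pos: [0.3488, 0.1939, 0.0958]
tcp_rot: [-3.138, 0.001, 1.572]
wrist_force: [0.8, -0.7, -0.8]
finger_gap: 0.361
clock: 18.4
eef_pos: [0.3522, 0.1925, 0.0968]
tcp_rot: [-3.141, 0.0, 1.57]
wrist_force: [0.6, 0.6, -0.1]
finger_gap: 0.358
[281. 140.] 2617 rim [0.3528 0.2477]
[280. 322.] 1208 rim [0.3519 0.0662]
at [0.3524 0.1925 0.0969] [-3.141  0.     1.57 ] t=18.45 gap 0.358 | shift mm [ 50.5   0.6 111. ] turn None
```

```bash
python3 -m jog '[{"fingers":-1,"translation":[0.018,0.0005,0],"turn":0},{"fingers":-1,"translation":[0.040,0.0005,0.01],"turn":0},{"fingers":-1,"translation":[0.053,0.0005,0.035],"turn":0},{"fingers":-1,"translation":[0.053,0.0005,0.06],"turn":0},{"fingers":-1,"translation":[0.053,0.0005,0.08],"turn":0},{"fingers":-1,"translation":[0.053,0.0005,0.095],"turn":0},{"fingers":-1,"translation":[0.053,0.0005,0.104],"turn":0},{"fingers":-1,"translation":[0.053,0.0005,0.107],"turn":0}]'
python3 -m jog '[{"fingers":-1,"translation":[0,0,0.001],"turn":0},{"fingers":-1,"translation":[0,0,0.0015],"turn":0},{"fingers":-1,"translation":[0,0,0.002],"turn":0},{"fingers":-1,"translation":[0,0,0.0025],"turn":0},{"fingers":-1,"translation":[0,0,0.003],"turn":0},{"fingers":-1,"translation":[0,0,0.0035],"turn":0},{"fingers":-1,"translation":[0,0,0.0035],"turn":0}]'
```

```text
clock: 19.45
eef_pos: [0.3528, 0.2457, -0.0103]
tcp_rot: [-3.141, 0.0, 1.57]
wrist_force: [-0.1, 0.9, -0.6]
finger_gap: 0.357
clock: 20.32
eef_pos: [0.3528, 0.246, -0.0135]
tcp_rot: [-3.141, -0.0, 1.571]
wrist_force: [-0.3, -0.4, 0.0]
finger_gap: 0.355
```

```bash
python3 -m jog '[{"fingers":-1,"translation":[0,0,0.0005],"turn":0},{"fingers":-1,"translation":[0,0,0.001],"turn":0},{"fingers":-1,"translation":[0,0,0.001],"turn":0}]'
```

```text
clock: 20.7
eef_pos: [0.3528, 0.246, -0.0141]
tcp_rot: [3.142, -0.0, 1.571]
wrist_force: [-1.2, 0.0, 6.5]
finger_gap: 0.358
```

```bash
python3 -m jog '[{"fingers":-1,"translation":[0,0,-0.0005],"turn":0},{"fingers":-0.25,"translation":[0,0,-0.0005],"turn":0},{"fingers":-0.2,"translation":[0,0,-0.0005],"turn":0},{"fingers":-0.1,"translation":[0,0,-0.0005],"turn":0},{"fingers":0.1,"translation":[0,0,-0.0005],"turn":0},{"fingers":0.3,"translation":[0,0,-0.0005],"turn":0},{"fingers":0.4,"translation":[0,0,-0.0005],"turn":0},{"fingers":0.4,"translation":[0,0,-0.0005],"turn":0}]'
python3 -m jog '[{"fingers":0.4,"translation":[0,0,-0.01],"turn":0},{"fingers":0.4,"translation":[0,0,-0.03],"turn":0},{"fingers":0.4,"translation":[0,0,-0.06],"turn":0},{"fingers":0.4,"translation":[0,0,-0.09],"turn":0},{"fingers":0.4,"translation":[0,0,-0.11],"turn":0},{"fingers":0.4,"translation":[0,0,-0.12],"turn":0},{"fingers":0.4,"translation":[0,0,-0.12],"turn":0}]'
python3 - <<'E'
from h import *
T,o=pose();f=grab_frame("wrist");W=T@f["mount"]
for p,a in blobs(f["pixels"],"orange",60): print(p.round(),a,"dot",ray(f,W,p,.065)[:2].round(4),"rim",ray(f,W,p,.008)[:2].round(4))
go([.579,-.1205,.1],np.pi/2)
E
```

```text
clock: 21.7
eef_pos: [0.3528, 0.246, -0.0139]
tcp_rot: [-3.142, -0.0, 1.571]
wrist_force: [0.5, 0.2, -0.2]
finger_gap: 0.698
clock: 22.58
eef_pos: [0.3531, 0.2462, 0.1066]
tcp_rot: [3.14, -0.001, 1.571]
wrist_force: [-0.3, -0.0, -1.4]
finger_gap: 0.697
[280. 191.] 1628 dot [0.3532 0.2691] rim [0.3531 0.2547]
[279. 219.] 313 dot [0.3529 0.2473] rim [0.3528 0.2274]
at [0.3527 0.2459 0.106 ] [ 3.142 -0.     1.571] t=22.62 gap 0.701 | shift mm [-366.4  226.4    6. ] turn -0.0
```

```bash
python3 -m jog '[{"fingers":0.4,"translation":[-0.030,0.018,0],"turn":0},{"fingers":0.4,"translation":[-0.075,0.046,0],"turn":0},{"fingers":0.4,"translation":[-0.125,0.077,0],"turn":0},{"fingers":0.4,"translation":[-0.175,0.108,0],"turn":0},{"fingers":0.4,"translation":[-0.225,0.139,0],"turn":0},{"fingers":0.4,"translation":[-0.275,0.170,0],"turn":0},{"fingers":0.4,"translation":[-0.320,0.198,0],"turn":0},{"fingers":0.4,"translation":[-0.350,0.216,0],"turn":0}]'
python3 -m jog '[{"fingers":0.4,"translation":[-0.016,0.010,0],"turn":0},{"fingers":0.4,"translation":[-0.016,0.010,0],"turn":0},{"fingers":0.4,"translation":[-0.016,0.010,0],"turn":0}]'
python3 - <<'E'
from h import *
T,o=pose();f=grab_frame("wrist");W=T@f["mount"]
for c in ("red","green"):
  for p,a in blobs(f["pixels"],c,60): print(c,p.round(),a,"dot",ray(f,W,p,.05)[:2].round(4),"rim",ray(f,W,p,.008)[:2].round(4))
go([.579,-.1205,-.024],np.pi/2)
E
```

```text
clock: 23.62
eef_pos: [0.5693, -0.1063, 0.1045]
tcp_rot: [-3.14, -0.0, 1.569]
wrist_force: [-0.5, 0.6, -0.7]
finger_gap: 0.701
clock: 24.0
eef_pos: [0.5774, -0.1185, 0.1054]
tcp_rot: [-3.14, -0.001, 1.572]
wrist_force: [0.3, -0.5, 0.3]
finger_gap: 0.701
red [278. 355.] 190 dot [ 0.5758 -0.2551] rim [ 0.5754 -0.2933]
green [282. 215.] 279 dot [ 0.5788 -0.1191] rim [ 0.5789 -0.1332]
green [175. 258.] 970 dot [ 0.4898 -0.1571] rim [ 0.4741 -0.1779]
at [ 0.5775 -0.1184  0.1056] [-3.140e+00 -1.000e-03  1.572e+00] t=24.05 gap 0.699 | shift mm [ -2.3   1.7 129.6] turn 0.1
```

```bash
python3 -m jog '[{"fingers":0.4,"translation":[-0.0015,0.0015,0.02],"turn":0},{"fingers":0.4,"translation":[-0.0015,0.0015,0.05],"turn":0},{"fingers":0.4,"translation":[-0.0015,0.0015,0.08],"turn":0},{"fingers":0.4,"translation":[-0.0015,0.0015,0.105],"turn":0},{"fingers":0.4,"translation":[-0.0015,0.0015,0.12],"turn":0},{"fingers":0.1,"translation":[-0.0015,0.0015,0.127],"turn":0},{"fingers":-0.1,"translation":[-0.0015,0.0015,0.127],"turn":0},{"fingers":-0.1,"translation":[-0.0015,0.0015,0.127],"turn":0}]'
python3 - <<'E'
from h import *
s=grab_frame("side");w=grab_frame("wrist")
a=cv2.resize(s["pixels"][170:290,280:400,::-1],(400,400),interpolation=cv2.INTER_CUBIC)
b=cv2.resize(w["pixels"][:,70:490,::-1],(400,400))
cv2.imwrite("pics/s7.png",np.hstack([a,b]))
E
```

```text
clock: 25.05
eef_pos: [0.581, -0.1217, -0.0201]
tcp_rot: [3.14, 0.0, 1.571]
wrist_force: [0.7, -0.6, -0.4]
finger_gap: 0.448
```

View pics/s7.png

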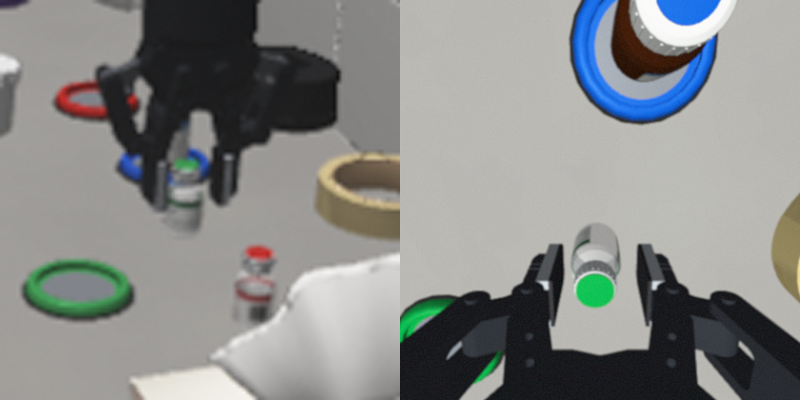

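The tips are about 20 mm above the counter beside the green vial, which is centred between the pads. I'll lower 9 mm more and grip.

```bash
python3 -m jog '[{"fingers":-0.1,"translation":[0,0,0.003],"turn":0},{"fingers":-0.1,"translation":[0,0,0.006],"turn":0},{"fingers":-0.1,"translation":[0,0,0.009],"turn":0},{"fingers":-0.2,"translation":[0,0,0.009],"turn":0},{"fingers":-0.3,"translation":[0,0,0.009],"turn":0},{"fingers":-0.4,"translation":[0,0,0.009],"turn":0},{"fingers":-0.5,"translation":[0,0,0.009],"turn":0},{"fingers":-1,"translation":[0,0,0.009],"turn":0}]'
python3 -m jog '[{"fingers":-1,"translation":[0,0,0],"turn":0},{"fingers":-1,"translation":[0,0,0],"turn":0},{"fingers":-1,"translation":[0,0,0],"turn":0}]'
python3 - <<'E'
from h import *
go([.482,-.235,.1])
E
```

```text
clock: 26.15
eef_pos: [0.5803, -0.1215, -0.0297]
tcp_rot: [3.141, -0.0, 1.571]
wrist_force: [0.3, -0.5, 3.8]
finger_gap: 0.268
clock: 26.52
eef_pos: [0.5803, -0.1215, -0.0297]
tcp_rot: [3.141, -0.0, 1.571]
wrist_force: [-1.0, 0.2, 5.2]
finger_gap: 0.269
at [ 0.5803 -0.1215 -0.0297] [ 3.141 -0.     1.571] t=26.52 gap 0.269 | shift mm [-113.5  -98.3 -129.7] turn None
```

```bash
python3 -m jog '[{"fingers":-1,"translation":[0,0,-0.008],"turn":0},{"fingers":-1,"translation":[0,0,-0.025],"turn":0},{"fingers":-1,"translation":[0,0,-0.05],"turn":0},{"fingers":-1,"translation":[0,0,-0.08],"turn":0},{"fingers":-1,"translation":[0,0,-0.105],"turn":0},{"fingers":-1,"translation":[0,0,-0.115],"turn":0},{"fingers":-1,"translation":[-0.005,-0.005,-0.115],"turn":0}]'
python3 -m jog '[{"fingers":-1,"translation":[-0.015,-0.013,0],"turn":0},{"fingers":-1,"translation":[-0.035,-0.030,0],"turn":0},{"fingers":-1,"translation":[-0.060,-0.052,0],"turn":0},{"fingers":-1,"translation":[-0.085,-0.075,0],"turn":0},{"fingers":-1,"translation":[-0.100,-0.087,0],"turn":0},{"fingers":-1,"translation":[-0.108,-0.093,0],"turn":0},{"fingers":-1,"translation":[-0.108,-0.093,0],"turn":0},{"fingers":-1,"translation":[-0.108,-0.093,0],"turn":0}]'
python3 - <<'E'
from h import *
T,o=pose();f=grab_frame("wrist");W=T@f["mount"]
for p,a in blobs(f["pixels"],"green",60): print(p.round(),a,"rim",ray(f,W,p,.008)[:2].round(4))
go([.482,-.192,-.0267])
E
```

```text
clock: 27.4
eef_pos: [0.576, -0.1266, 0.0859]
tcp_rot: [3.14, 0.001, 1.571]
wrist_force: [-0.7, 0.4, -0.8]
finger_gap: 0.267
clock: 28.4
eef_pos: [0.4828, -0.2341, 0.085]
tcp_rot: [3.141, -0.0, 1.571]
wrist_force: [0.1, 0.2, -0.9]
finger_gap: 0.264
[279. 154.] 2533 rim [ 0.4823 -0.1889]
[280. 320.] 1229 rim [ 0.4827 -0.3496]
at [ 0.4829 -0.234   0.085 ] [ 3.141 -0.     1.572] t=28.45 gap 0.265 | shift mm [ 41.9  -0.9 111.7] turn None
```

Next is the green set-down, aimed at (0.482,-0.190).

```bash
python3 -m jog '[{"fingers":-1,"translation":[0.015,-0.001,0],"turn":0},{"fingers":-1,"translation":[0.035,-0.001,0.01],"turn":0},{"fingers":-1,"translation":[0.044,-0.001,0.035],"turn":0},{"fingers":-1,"translation":[0.044,-0.001,0.06],"turn":0},{"fingers":-1,"translation":[0.044,-0.001,0.08],"turn":0},{"fingers":-1,"translation":[0.044,-0.001,0.095],"turn":0},{"fingers":-1,"translation":[0.044,-0.001,0.104],"turn":0},{"fingers":-1,"translation":[0.044,-0.001,0.1075],"turn":0}]'
python3 -m jog '[{"fingers":-1,"translation":[0,0,0.001],"turn":0},{"fingers":-1,"translation":[0,0,0.0015],"turn":0},{"fingers":-1,"translation":[0,0,0.002],"turn":0},{"fingers":-1,"translation":[0,0,0.0025],"turn":0},{"fingers":-1,"translation":[0,0,0.003],"turn":0},{"fingers":-1,"translation":[0,0,0.0035],"turn":0},{"fingers":-1,"translation":[0,0,0.0035],"turn":0}]'
```

```text
clock: 29.45
eef_pos: [0.4812, -0.1901, -0.0229]
tcp_rot: [-3.141, -0.0, 1.571]
wrist_force: [1.0, -0.8, -0.5]
finger_gap: 0.263
clock: 30.32
eef_pos: [0.4812, -0.1905, -0.0261]
tcp_rot: [-3.141, -0.0, 1.571]
wrist_force: [0.4, -0.9, -0.1]
finger_gap: 0.267
```

```bash
python3 -m jog '[{"fingers":-1,"translation":[0,0,0.0005],"turn":0},{"fingers":-1,"translation":[0,0,0.001],"turn":0},{"fingers":-1,"translation":[0,0,0.001],"turn":0}]'
```

```text
clock: 30.7
eef_pos: [0.4813, -0.1905, -0.0267]
tcp_rot: [3.141, -0.0, 1.571]
wrist_force: [-0.9, 0.1, 5.1]
finger_gap: 0.265
```

```bash
python3 -m jog '[{"fingers":-1,"translation":[0,0,-0.0005],"turn":0},{"fingers":-0.43,"translation":[0,0,-0.0005],"turn":0},{"fingers":-0.38,"translation":[0,0,-0.0005],"turn":0},{"fingers":-0.3,"translation":[0,0,-0.0005],"turn":0},{"fingers":-0.2,"translation":[0,0,-0.0005],"turn":0},{"fingers":0,"translation":[0,0,-0.0005],"turn":0},{"fingers":0.1,"translation":[0,0,-0.0005],"turn":0},{"fingers":0.1,"translation":[0,0,-0.0005],"turn":0}]'
python3 -m jog '[{"fingers":0.1,"translation":[0,0,-0.01],"turn":0},{"fingers":0.1,"translation":[0,0,-0.03],"turn":0},{"fingers":0.3,"translation":[0,0,-0.06],"turn":0},{"fingers":0.3,"translation":[0,0,-0.09],"turn":0},{"fingers":0.3,"translation":[0,0,-0.11],"turn":0},{"fingers":0.3,"translation":[0,0,-0.12],"turn":0},{"fingers":0.3,"translation":[0,0,-0.12],"turn":0}]'
python3 - <<'E'
from h import *
T,o=pose();f=grab_frame("wrist");W=T@f["mount"]
for c in ("green","red"):
  for p,a in blobs(f["pixels"],c,60): print(c,p.round(),a,"dot",ray(f,W,p,.052)[:2].round(4),"rim",ray(f,W,p,.008)[:2].round(4))
go([.576,-.256,-.03],np.pi/2)
E
```

```text
clock: 31.7
eef_pos: [0.4813, -0.1905, -0.0265]
tcp_rot: [3.142, -0.0, 1.571]
wrist_force: [-0.2, -0.5, -0.2]
finger_gap: 0.55
clock: 32.58
eef_pos: [0.4817, -0.1907, 0.0942]
tcp_rot: [3.14, 0.001, 1.571]
wrist_force: [-0.3, 0.1, -0.3]
finger_gap: 0.647
green [280. 203.] 2370 dot [ 0.4818 -0.1776] rim [ 0.4818 -0.1907]
red [394. 293.] 276 dot [ 0.5749 -0.2542] rim [ 0.5932 -0.2823]
at [ 0.4811 -0.1904  0.0934] [-3.142 -0.     1.571] t=32.62 gap 0.65 | shift mm [-65.6  94.9 123.4] turn 0.0
```

Green is set: its dot merges with the ring at (0.482,-0.19). Red vial next.

```bash
python3 -m jog '[{"fingers":0.3,"translation":[-0.020,0.030,0],"turn":0},{"fingers":0.3,"translation":[-0.045,0.067,0],"turn":0},{"fingers":0.3,"translation":[-0.060,0.087,0],"turn":0},{"fingers":0.3,"translation":[-0.065,0.0945,0.01],"turn":0},{"fingers":0.3,"translation":[-0.065,0.0945,0.035],"turn":0},{"fingers":0.3,"translation":[-0.065,0.0945,0.065],"turn":0},{"fingers":0.3,"translation":[-0.065,0.0945,0.09],"turn":0},{"fingers":0.2,"translation":[-0.065,0.0945,0.105],"turn":0}]'
python3 -m jog '[{"fingers":0,"translation":[0,0,0.006],"turn":0},{"fingers":-0.1,"translation":[0,0,0.011],"turn":0},{"fingers":-0.1,"translation":[0,0,0.015],"turn":0},{"fingers":-0.1,"translation":[0,0,0.018],"turn":0},{"fingers":-0.2,"translation":[0,0,0.018],"turn":0},{"fingers":-0.3,"translation":[0,0,0.018],"turn":0},{"fingers":-0.4,"translation":[0,0,0.018],"turn":0},{"fingers":-0.5,"translation":[0,0,0.018],"turn":0}]'
python3 -m jog '[{"fingers":-1,"translation":[0,0,0],"turn":0},{"fingers":-1,"translation":[0,0,0],"turn":0},{"fingers":-1,"translation":[0,0,0],"turn":0},{"fingers":-1,"translation":[0,0,0],"turn":0}]'
python3 - <<'E'
from h import *
go([.590,.075,.085])
E
```

```text
clock: 33.62
eef_pos: [0.5732, -0.2538, -0.0141]
tcp_rot: [-3.137, -0.003, 1.571]
wrist_force: [0.4, 0.7, 0.2]
finger_gap: 0.599
clock: 34.62
eef_pos: [0.5759, -0.2556, -0.0291]
tcp_rot: [3.141, 0.0, 1.571]
wrist_force: [-0.9, 0.5, 3.1]
finger_gap: 0.265
clock: 35.12
eef_pos: [0.5759, -0.2556, -0.0291]
tcp_rot: [3.141, 0.0, 1.571]
wrist_force: [-1.0, 0.5, 5.5]
finger_gap: 0.262
at [ 0.5759 -0.2556 -0.0291] [3.141 0.    1.571] t=35.12 gap 0.262 | shift mm [ 330.6   14.1 -114.1] turn None
```

```bash
python3 -m jog '[{"fingers":-1,"translation":[0,0,-0.008],"turn":0},{"fingers":-1,"translation":[0,0,-0.025],"turn":0},{"fingers":-1,"translation":[0,0,-0.05],"turn":0},{"fingers":-1,"translation":[0,0,-0.08],"turn":0},{"fingers":-1,"translation":[0,0,-0.105],"turn":0},{"fingers":-1,"translation":[0,0,-0.120],"turn":0},{"fingers":-1,"translation":[0,0,-0.125],"turn":0},{"fingers":-1,"translation":[0.015,0,-0.125],"turn":0}]'
python3 -m jog '[{"fingers":-1,"translation":[0.030,0.002,0],"turn":0},{"fingers":-1,"translation":[0.070,0.004,0],"turn":0},{"fingers":-1,"translation":[0.115,0.006,0],"turn":0},{"fingers":-1,"translation":[0.160,0.008,0],"turn":0},{"fingers":-1,"translation":[0.205,0.010,0],"turn":0},{"fingers":-1,"translation":[0.250,0.012,0],"turn":0},{"fingers":-1,"translation":[0.285,0.014,0],"turn":0},{"fingers":-1,"translation":[0.310,0.014,0],"turn":0}]'
python3 -m jog '[{"fingers":-1,"translation":[0,0,0],"turn":0},{"fingers":-1,"translation":[0,0,0],"turn":0},{"fingers":-1,"translation":[0,0,0],"turn":0}]'
python3 - <<'E'
from h import *
T,o=pose();f=grab_frame("wrist");W=T@f["mount"]
for p,a in blobs(f["pixels"],"red",60): print(p.round(),a,"rim",ray(f,W,p,.008)[:2].round(4))
go([.5905,.119,-.0261])
E
```

```text
clock: 36.12
eef_pos: [0.5758, -0.2408, 0.0954]
tcp_rot: [3.141, 0.0, 1.569]
wrist_force: [0.5, 0.2, -1.1]
finger_gap: 0.264
clock: 37.12
eef_pos: [0.5881, 0.0722, 0.0942]
tcp_rot: [-3.139, -0.001, 1.572]
wrist_force: [0.9, -0.5, -0.6]
finger_gap: 0.266
clock: 37.5
eef_pos: [0.5894, 0.0687, 0.0952]
tcp_rot: [-3.141, 0.0, 1.57]
wrist_force: [0.3, 0.6, -0.6]
finger_gap: 0.26
[282. 142.] 2521 rim [0.591  0.1226]
[281. 267.] 78 rim [0.5901 0.0054]
[280. 323.] 1213 rim [ 0.5889 -0.0583]
at [0.5896 0.0687 0.0953] [-3.141  0.     1.57 ] t=37.55 gap 0.266 | shift mm [ 50.3   0.9 121.4] turn None
```

Target (0.5905,0.121): shift 52, 1, contact near 121 mm.

```bash
python3 -m jog '[{"fingers":-1,"translation":[0.018,0.001,0],"turn":0},{"fingers":-1,"translation":[0.040,0.001,0.01],"turn":0},{"fingers":-1,"translation":[0.052,0.001,0.038],"turn":0},{"fingers":-1,"translation":[0.052,0.001,0.065],"turn":0},{"fingers":-1,"translation":[0.052,0.001,0.09],"turn":0},{"fingers":-1,"translation":[0.052,0.001,0.105],"turn":0},{"fingers":-1,"translation":[0.052,0.001,0.114],"turn":0},{"fingers":-1,"translation":[0.052,0.001,0.117],"turn":0}]'
python3 -m jog '[{"fingers":-1,"translation":[0,0,0.001],"turn":0},{"fingers":-1,"translation":[0,0,0.0015],"turn":0},{"fingers":-1,"translation":[0,0,0.002],"turn":0},{"fingers":-1,"translation":[0,0,0.0025],"turn":0},{"fingers":-1,"translation":[0,0,0.003],"turn":0},{"fingers":-1,"translation":[0,0,0.0035],"turn":0},{"fingers":-1,"translation":[0,0,0.0035],"turn":0}]'
```

```text
clock: 38.55
eef_pos: [0.5908, 0.1218, -0.0218]
tcp_rot: [-3.141, -0.0, 1.571]
wrist_force: [-0.3, 0.2, -0.0]
finger_gap: 0.265
clock: 39.42
eef_pos: [0.5907, 0.1215, -0.0251]
tcp_rot: [-3.141, -0.0, 1.571]
wrist_force: [0.6, -0.7, 0.1]
finger_gap: 0.263
```

```bash
python3 -m jog '[{"fingers":-1,"translation":[0,0,0.0005],"turn":0},{"fingers":-1,"translation":[0,0,0.001],"turn":0},{"fingers":-1,"translation":[0,0,0.0015],"turn":0},{"fingers":-1,"translation":[0,0,0.0015],"turn":0}]'
```

```text
clock: 39.92
eef_pos: [0.5908, 0.1215, -0.0261]
tcp_rot: [3.142, -0.0, 1.571]
wrist_force: [-1.1, 0.5, 5.1]
finger_gap: 0.269
```

```bash
python3 -m jog '[{"fingers":-1,"translation":[0,0,-0.0005],"turn":0},{"fingers":-0.43,"translation":[0,0,-0.0005],"turn":0},{"fingers":-0.38,"translation":[0,0,-0.0005],"turn":0},{"fingers":-0.3,"translation":[0,0,-0.0005],"turn":0},{"fingers":-0.2,"translation":[0,0,-0.0005],"turn":0},{"fingers":0,"translation":[0,0,-0.0005],"turn":0},{"fingers":0.1,"translation":[0,0,-0.0005],"turn":0},{"fingers":0.1,"translation":[0,0,-0.0005],"turn":0}]'
python3 -m jog '[{"fingers":0.1,"translation":[0,0,-0.01],"turn":0},{"fingers":0.1,"translation":[0,0,-0.03],"turn":0},{"fingers":0.1,"translation":[0,0,-0.06],"turn":0},{"fingers":0.1,"translation":[0,0,-0.10],"turn":0},{"fingers":0.1,"translation":[0,0,-0.14],"turn":0},{"fingers":0.1,"translation":[0,0,-0.17],"turn":0},{"fingers":0.1,"translation":[0,0,-0.19],"turn":0},{"fingers":0.1,"translation":[0,0,-0.19],"turn":0}]'
python3 -m jog '[{"fingers":0.1,"translation":[-0.02,-0.01,0],"turn":0},{"fingers":0.1,"translation":[-0.06,-0.02,0],"turn":0},{"fingers":0.1,"translation":[-0.1,-0.04,0],"turn":0},{"fingers":0.1,"translation":[-0.15,-0.06,0],"turn":0},{"fingers":0.1,"translation":[-0.2,-0.07,0],"turn":0},{"fingers":0.1,"translation":[-0.25,-0.08,0],"turn":0},{"fingers":0.1,"translation":[-0.28,-0.09,0],"turn":0},{"fingers":0.1,"translation":[-0.3,-0.1,0],"turn":0}]'
python3 - <<'E'
from h import *
s=grab_frame("side");t=grab_frame("top")
cv2.imwrite("pics/s9.png",cv2.resize(s["pixels"][140:340,160:440,::-1],None,fx=2.85,fy=2.85,interpolation=cv2.INTER_CUBIC))
cv2.imwrite("pics/t9.png",cv2.resize(t["pixels"][120:320,140:420,::-1],None,fx=2.85,fy=2.85,interpolation=cv2.INTER_CUBIC))
E
```

```text
clock: 40.92
eef_pos: [0.5908, 0.1215, -0.0259]
tcp_rot: [3.142, -0.0, 1.571]
wrist_force: [0.4, -0.1, -0.6]
finger_gap: 0.55
clock: 41.92
eef_pos: [0.5923, 0.1217, 0.1665]
tcp_rot: [3.137, -0.001, 1.571]
wrist_force: [-0.2, -0.6, 0.2]
finger_gap: 0.55
clock: 42.92
eef_pos: [0.4882, -0.1803, 0.1626]
tcp_rot: [-3.139, -0.001, 1.569]
wrist_force: [-0.5, -0.3, 0.4]
finger_gap: 0.549
```

View pics/s9.png

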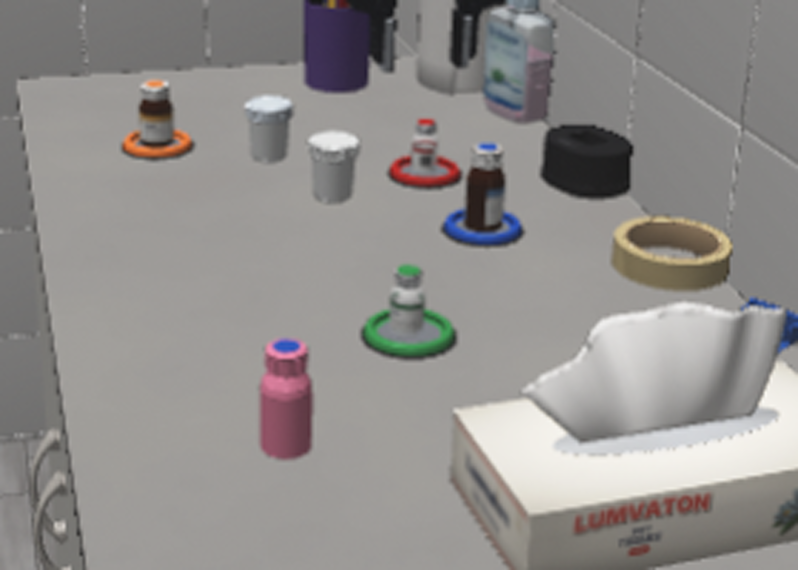

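View pics/t9.png

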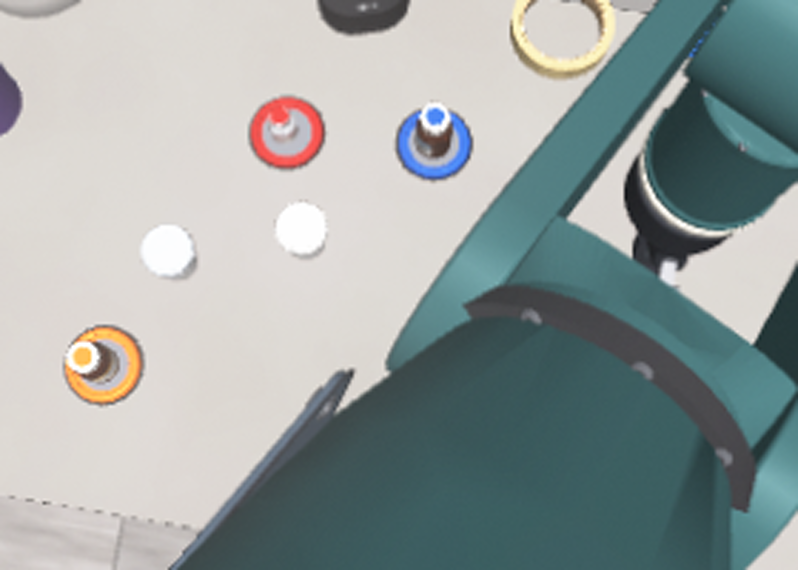

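All four stand upright in matching wells, at side-crop pixels orange (155,115), red (425,145), blue (485,190) and green (407,300). The cups at (268,130) and (333,165) and the pink bottle haven't moved. I let the arm settle and hand in.

```bash
python3 -m jog '[{"fingers":0.1,"translation":[0,0,-0.01],"turn":0},{"fingers":0.1,"translation":[0,0,-0.01],"turn":0},{"fingers":0.1,"translation":[0,0,-0.01],"turn":0}]'; python3 -c "
from plant import manip
print(manip.job_done())"
```

```text
clock: 43.4
eef_pos: [0.4911, -0.1779, 0.1742]
tcp_rot: [3.141, 0.0, 1.572]
wrist_force: [-1.0, 0.1, 0.1]
finger_gap: 0.547
the job is handed in; nothing more can be done
None
```

All four bottles stand upright in the wells of their own colour, and the job was handed in at about 43 s of the 96 s allowed.

- **Set-down:** each bottle was lowered in 0.5 mm steps until light contact. The contact force read 5–9 N on three of them and about 16 N at most on the blue one, which took one extra small step. The gripper then opened slowly.
- **Last checks:** the final side picture shows all four upright in matching holders. The top picture agrees for red, blue and orange, but the arm hid green there, so green rests on the side and wrist views. The two cups and the pink look-alike look unmoved.
- **What went wrong:** the fingers end about 30 mm short of the reported TCP. My first close therefore gripped only the blue bottle's cap, with about 8 N on the wrist and no lifting. I opened, went lower and gripped the body, and allowed for the offset on the other three.

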